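# Hold the sprung stage key home

### The arm

A 6-joint arm with a two-finger parallel gripper is mounted at the origin on the work surface. World frame = base frame: x ahead of the robot, y to its left, z up, the work surface at z = 0. Lengths are in m, angles in rad, forces in N, time in s.
With the tool pointing down it reaches from about 0.275 to 0.975 m from the base axis. Payload 8.4 kg.
Tool frame: the origin (TCP) lies on the centre line of the jaws, within the pads' length; the fingertips stand 19 mm ahead of it and the grasp point (between the pads) is the TCP (manip.tips_ahead is the distance from the TCP to the fingertips, in m); z points along the fingers, y is the direction in which the jaws open and shut (so a half turn about z gives the same grasp; the last joint's range is limited). The gripper opens to 92 mm and grips with 3 to 60 N. Pads are 20 mm wide; open, the fingers measure 128 mm over their backs; the gripper's body (75 mm by 189 mm) begins 69 mm behind the grasp point.
Start: joints at [-1.283, 0.353, 1.633, -0, 1.155, -0.002], TCP at [0.179, -0.599, 0.234] pointing down, gripper open.
Joint ranges: [-2.63, 2.63], [-0.92, 2.1], [0.06, 2.66], [-1.3, 4.44], [0, 2.69], [-3.02, 3.02]. Speed limits (rad/s): [2.22, 2.22, 2.79, 3.14, 3.14, 3.14].

### API

Orientations are given as a rotation vector (axis times angle).
In Python, from workcell import manip gives the robot as it stands.
- The arm moves only by the tool apply_moves, never from a script. Its argument "plan" is a list of rows, each a list of 6 numbers: the shift along the tool's x, y, z in mm, then the turn, a rotation vector about the tool's x, y, z in rad. In form: [[dx, dy, dz, ax, ay, az], ...]. A call has 1 to 10 rows; each row shifts and turns the commanded pose from where the row before left it, along the tool's axes as they then stand; what a row does not reach is not made up. A row lasts 1/8 s, in which the tool goes at most 62.5 mm and 10.7 degrees, less where a joint would pass 70% of its speed; a pose out of reach is approached as far as the arm can. A call is refused whole if a number of a shift passes 62.5 or a number of a turn 0.188, either way. A call with a gripper value outside its range is refused whole. "gripper" is the opening, from -1 (shut) to 1 (fully open), so that 0 is half open, set as the call begins (left out, the last holds). The fingers move at their own pace and stop on an object; the grip force is fixed at half the most. Time passes only in rows, so rows that do not move let the fingers close. It gives the time, the measured TCP pose, the force and the opening at its end, in the units of the state.
- manip.read_state(): the state, without advancing time (a new reading comes with each control period).
- manip.camera(name): name is "side" or "top" or "wrist"; returns (picture, depth): 400x640x3 uint8, red, green, blue; 400x640 float32, m along the optical axis (not along the pixel's ray), 0 where there is no reading.
- manip.camera_params(name): a dict with "vfov" (degrees; the focal length in pixels is half the picture's height over the tangent of half this angle, whatever the lens; pixels are square), "cx", "cy" (the principal point, pixels), "position" and "rotation" of the camera in the world. Camera axes: x right, y up, looking along -z (the intrinsics and any distortion apply to the point x, -y, -z); pixel columns grow to the right and rows downward; lengths in m; the calibration is good to about 2 mm. A picture is of the moment at which its call begins: read the wrist's pose just before it. camera_params takes no time and is no camera call; for the wrist camera it gives the pose at the moment of the call.
- manip.job_done(): hands the job in, once; it reports no verdict.
The state is a dict: "time": time; "qpos": joint angles; "joint_vel": joint speeds; "joint_efforts": joint torques, N m; "tool_pos": TCP position; "tool_rot": TCP orientation; "force": force on the tool from outside, world axes, zero at the start; "ft_torque": the same for the moment, N m; "gripper_width": finger opening in m.
Only numpy, scipy, OpenCV 4.12 (cv2) and the standard library are available. Lean on these libraries where they do the work, as an engineer would, in place of code of your own. Each camera call takes 0.05 s, during which the arm holds its last target.

### The job

Pull the red-handled cross key up out of its snap stand and bring it over the round engraving stage. Push its tip into the brass hub in the middle, turning the key until its cross bar slips down into the hub's slot and the collar sits on the hub, and keep pushing so that the spring-loaded hub is pressed down to its stop. Finish like that, still gripping the key upright and holding it down, and leave the blue tool and everything else on the bench where it is.

Things in the scene. Friction and masses are not known exactly. Their poses are not given: they have to be found in the camera images.
- key: The red-handled cross key, loose, about 140 g, standing upright in its snap stand. Origin: centre of the shaft's lower tip; z runs up the shaft to the handle. Steel shaft 16 mm in diameter up to 48 mm, its lowest 4 mm tapered to 10 mm. Collar 22 mm in diameter from 22 to 26 mm up, tapering into the shaft at 32 mm.
- key_bar (a point): Middle of the key's straight cross bar, 15.5 mm above the tip. The bar runs through the shaft along x: 30 mm long, 6 mm thick (y), from 10 to 21 mm above the tip. Alike both ways, so a half turn of the key makes no difference.
- key_grip (a point): Middle of the key's red flat-sided handle, 68 mm above the tip: 52 mm long (x, parallel to the cross bar), 18 mm thick (y), from 50 to 86 mm above the tip. Grip it across y.
- key_stand: Fixed snap stand in which the red key starts, axes as the key's, the key's tip 6 mm above the stand's underside (origin: its centre). Base 74 (x) x 84 (y) mm, black block 26 mm high with a slot 33 x 18 mm, two uprights at y = +-33 mm, 48 mm high. The two stands and the stage change places from run to run.
- snap (a point): Between the stand's two white sprung balls (+-y), which snap in above the key's collar. Pulling the key straight up takes roughly 8 to 14 N; the balls have snapped past the collar after 18 mm; 50 mm up it is clear of the stand.
- plain_tool: A similar tool with a blue handle and no cross bar, in an identical second stand. Not wanted: leave it. Origin at the tip of its shaft.
- stage: The fixed round engraving stage: dark steel disc 136 mm in diameter, 40 mm high, with white ticks and one yellow mark on top. Origin: centre of the underside; z up; x points to the yellow mark. The hub stands out in the middle, 49 mm in diameter, its face 55 mm above the surface.
- hub_face (a point): Centre of the hub's top face (moves down with the hub; axes as the stage's). Bore 18 mm wide for the shaft, crossed by one straight slot 8.5 mm wide, 35 mm long for the bar (about 0.1 rad of play either way). With the bar unaligned the tip enters 10 mm and the bar rests on the face; aligned, it goes in until the collar lies on the face, tip 22 mm below it.
- yellow_mark (a point): Yellow mark on the stage's top, 52 mm from its axis along x. The slot's direction is given by no reading: it lies anywhere up to 0.7 rad (40 degrees) either side of the line from the hub to this mark. See it from above, or find it by turning the lightly pressed key over that range. The slotted insert turns too, but only with about 0.35 N m, so it stays put under a light press.
- hub (a joint): How far the hub is pressed down against its spring, in m: 0 up, 0.008 at its stop. It takes about 3 N to start, 6 N for 4 mm, 9 N at the stop. While the unaligned bar presses on the face the hub goes down; when the bar slips in, the hub springs back up.
- tweezers: Steel tweezers lying flat, 130 mm long; bystander. Origin under the middle.
- graver: Engraving graver with a dark wooden handle, lying, 120 mm long, 20 mm high; bystander. Origin under the middle.
- jar: Clear jar with a white lid, 44 mm in diameter, 45 mm high; bystander. Origin under its centre.
- loupe: Black eyepiece ring, 34 mm in diameter, 26 mm high; bystander. Origin under its centre.
- tray: White parts tray 60 x 100 x 18 mm; bystander. Origin under its centre.
- brush: Wooden bench brush lying, 150 mm long; bystander. Origin underneath.
Things that resemble listed ones, but are neither listed nor needed, are in the scene too. Leave any purple look-alike of the key alone.

How it is judged:
On the way:
1. the red key, gripped, has been pulled up clear of its snap stand (z of key in the frame of key_stand above 0.05 m and contact force between the fingers and key above 1 N), for 0.1 s.
At the end, for the whole second after the job is handed in: The key's tip is at least 20 mm below the hub's face (22 mm is fully home) and within 4 mm of its axis, the key is within 0.12 rad of upright and still, the hub is held down by more than 5 mm of its 8 mm, and the fingers still grip the key with more than 2 N (z of key in the frame of hub_face below -0.02 m and horizontal distance between key and hub_face below 0.004 m and angle between key's own z axis and vertical below 0.12 rad and value of joint hub above 0.005 m and contact force between the fingers and key above 2 N and linear speed of key below 0.02 m/s); the arm keeps its last pose, push and grip.
It fails at once if the blue tool is shifted by more than 20 mm (distance of plain_tool from where it was at the start of the episode above 0.02 m).
It fails at once if the tweezers, graver, jar, loupe, tray or brush is shifted by more than 30 mm (distance of any of tweezers, graver, jar, loupe, tray, brush from where it was at the start of the episode above 0.03 m).
It also fails if it takes over 64 s, if anything falls off the work surface, if the arm or the gripper's body presses on something with over 40 N, if the wrist force passes 120 N, or if a joint passes its speed limit or range.

## Working session

There is one attempt and no reset: what is moved stays moved. The work goes in short steps, Python scripts to look and compute and a tool call to move; the robot and the scene stay as the last step left them, time stands still between calls to the robot, and variables do not carry over. Pictures are saved under pics/ and viewed, and the job is handed in when it is done.

Besides the shell and the picture viewer there is one more tool, called after "Call:" by a JSON object that holds its "fn" and its "kwargs". apply_moves: Moves the arm, as the interface text tells. Its arguments: {"type":"object","properties":{"plan":{"type":"array"},"gripper":{"type":"number"}},"required":["plan"]}

```bash
mkdir -p pics; ls
cat > h.py <<'E'
import numpy as np, cv2
from workcell import manip
from scipy.spatial.transform import Rotation as R
def snap(name,fn):
    p=manip.camera_params(name); rgb,d=manip.camera(name)
    cv2.imwrite('pics/%s.png'%fn,rgb[:,:,::-1]); np.savez('pics/%s.npz'%fn,rgb=rgb,d=d,p=np.array([p],dtype=object),allow_pickle=True)
    return rgb,d,p
def load(fn):
    z=np.load('pics/%s.npz'%fn,allow_pickle=True); return z['rgb'],z['d'],z['p'][0]
def rot(p):
    r=np.array(p['rotation'],float)
    return r if r.shape==(3,3) else (R.from_rotvec(r).as_matrix() if r.size==3 else R.from_quat(r).as_matrix())
def ray(p,u,v,h=400):
    f=h/2/np.tan(np.radians(p['vfov'])/2)
    return rot(p)@np.array([(u-p['cx'])/f,-(v-p['cy'])/f,-1.])
def onplane(p,u,v,z):
    r=ray(p,u,v); o=np.array(p['position']); return o+r*(z-o[2])/r[2]
def pt(p,d,u,v):
    return np.array(p['position'])+ray(p,u,v)*d[int(v),int(u)]
def proj(p,X,h=400):
    f=h/2/np.tan(np.radians(p['vfov'])/2); c=rot(p).T@(np.array(X)-p['position'])
    return p['cx']+f*c[0]/-c[2], p['cy']-f*c[1]/-c[2]
E
python3 - <<'E'
from h import *
for n in ['top','side','wrist']:
    rgb,d,p=snap(n,n+'0'); print(n,p)
print(manip.read_state())
E
```

```text
pics
top {'vfov': 44.217937062858994, 'cx': 318.4582768330203, 'cy': 195.55824713458387, 'position': array([0.37118849, 0.00694184, 1.38274261]), 'rotation': array([ 0.08502672, -0.0872089 , -1.56693262])}
side {'vfov': 51.23314095174764, 'cx': 316.80735042968496, 'cy': 206.01114307130285, 'position': array([0.2218309 , 0.65743128, 0.80971976]), 'rotation': array([ 0.23909307, -1.06261549, -2.53354753])}
wrist {'vfov': 64.70033983854478, 'cx': 321.17581990997337, 'cy': 202.1654067772806, 'position': array([ 0.2427057 , -0.58088036,  0.38295117]), 'rotation': array([-0.20486624,  0.15493553, -1.27375405])}
{'time': 0.15, 'qpos': array([-1.28340005e+00,  3.53500888e-01,  1.63393946e+00,  1.37630796e-05,
        1.15522057e+00, -2.39333422e-03]), 'joint_vel': array([-7.55137353e-04, -2.73670466e-03, -1.80938611e-03, -2.76411038e-05,
       -9.34255670e-05,  3.75042098e-04]), 'joint_efforts': array([-6.06872914e-05, -5.94205928e+01, -3.34470212e+01,  6.96656783e-02,
        2.04587483e-02, -4.75997660e-05]), 'tool_pos': array([ 0.17850151, -0.59859681,  0.23303896]), 'tool_rot': array([-3.10762535e+00, -4.53447754e-01,  2.18665856e-04]), 'force': array([-0.01285222, -0.14766594, -0.51015022]), 'ft_torque': array([-0.04106318,  0.03112386, -0.01965026]), 'gripper_width': 0.09182661368742946}
```

View pics/top0.png

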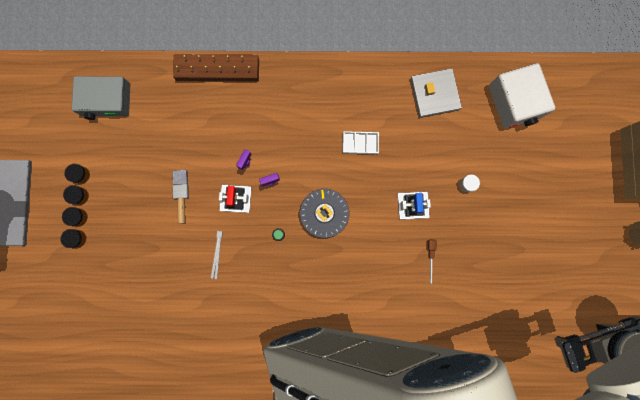

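View pics/side0.png

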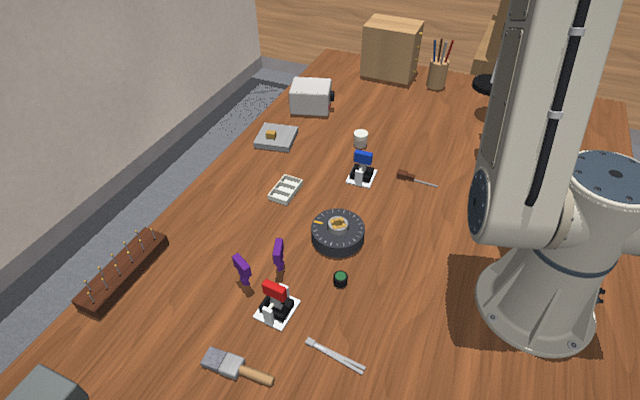

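View pics/wrist0.png

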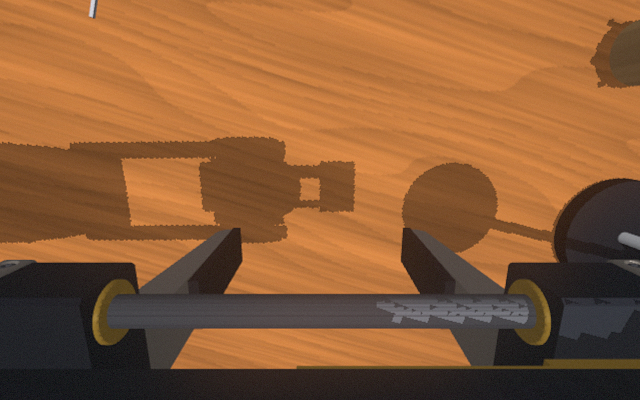

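The only red-handled tool in a stand is at top (231,197). The purple look-alikes at (244,159) and (270,180) have no stand, and the blue tool is at (417,205). I'll enlarge the key and the stage to confirm, and measure both.

Run:
```python
from h import *
rgb,d,p=load('top0')
img=rgb[:,:,::-1]
a=cv2.resize(img[150:240,200:300],None,fx=4,fy=4,interpolation=cv2.INTER_NEAREST)[:, :400]
b=cv2.resize(img[180:245,290:360],None,fx=5.5,fy=5.5,interpolation=cv2.INTER_CUBIC)
o=np.zeros((360,790,3),np.uint8);o[:,:400]=a;o[:b.shape[0],402:402+b.shape[1]]=b[:360,:388]
cv2.imwrite('pics/crop0.png',o)
hsv=cv2.cvtColor(np.ascontiguousarray(img),cv2.COLOR_BGR2HSV).astype(int)
H,S,V=hsv[...,0],hsv[...,1],hsv[...,2]
def blobs(m,n,dd,pp,z):
    k,l,st,c=cv2.connectedComponentsWithStats(m.astype(np.uint8))
    for i in range(1,k):
        if st[i,4]>15:
            cnt,_=cv2.findContours((l==i).astype(np.uint8),0,2)
            r=cv2.minAreaRect(cnt[0]);ds=np.median(dd[l==i])
            bp=cv2.boxPoints(r); w=[onplane(pp,*q,z)[:2].round(4).tolist() for q in bp]
            print(n,c[i].round(1),st[i].tolist(),'depth z',pt(pp,np.full_like(dd,ds),*c[i]).round(4),onplane(pp,*c[i],z).round(4),w)
red=((H<6)|(H>174))&(S>180)&(V>120)
blobs(red,'red',d,p,0.092)
blobs((H>22)&(H<32)&(S>180)&(V>150),'yel',d,p,0.04)
blobs((H>105)&(H<125)&(S>150)&(V>100),'blue',d,p,0.092)
blobs((H>130)&(H<155)&(S>120)&(V>60),'purple',d,p,0.08)
# side
rgb,d,p=load('side0')
hsv=cv2.cvtColor(np.ascontiguousarray(rgb[:,:,::-1]),cv2.COLOR_BGR2HSV).astype(int)
H,S,V=hsv[...,0],hsv[...,1],hsv[...,2]
blobs(((H<6)|(H>174))&(S>180)&(V>120),'sred',d,p,0.08)
```

```text
red [229.7 195.1] [226, 186, 8, 19, 129] depth z [0.5142 0.2397 0.0906] [0.5141 0.2394 0.092 ] [[0.4906, 0.2498], [0.5396, 0.2465], [0.538, 0.2288], [0.489, 0.2322]]
yel [322.2 193.9] [321, 190, 3, 9, 19] depth z [ 0.5237 -0.0051  0.0399] [ 0.5237 -0.0051  0.04  ] [[0.5344, -0.0017], [0.5345, -0.0072], [0.5124, -0.0072], [0.5123, -0.0018]]
blue [419.3 202.8] [416, 194, 8, 19, 122] depth z [ 0.4948 -0.2606  0.0907] [ 0.4946 -0.2604  0.092 ] [[0.5178, -0.25], [0.5196, -0.2673], [0.4712, -0.2711], [0.4694, -0.2539]]
purple [243.5 159.7] [237, 150, 13, 19, 160] depth z [0.6103 0.206  0.0832] [0.6109 0.2065 0.08  ] [[0.5944, 0.2274], [0.6402, 0.2058], [0.6271, 0.1798], [0.5814, 0.2015]]
purple [269.2 179.2] [260, 173, 19, 13, 151] depth z [0.5577 0.1367 0.0836] [0.5583 0.1371 0.08  ] [[0.5604, 0.1648], [0.5768, 0.1169], [0.5509, 0.108], [0.5346, 0.1558]]
sred [273.4 289.2] [262, 279, 24, 23, 270] depth z [0.5124 0.244  0.0846] [0.5143 0.2414 0.08  ] [[0.54, 0.2564], [0.5447, 0.2236], [0.4859, 0.2276], [0.4827, 0.2596]]
```

View pics/crop0.png

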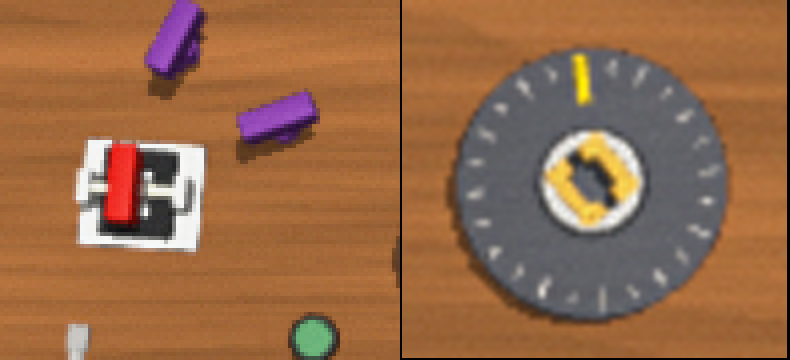

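```bash
cat >> h.py <<'E'
def rel(target_pos, ux, st=None):
    """world target, desired tool-x heading angle (rad, tool down): give tool-frame shift mm & rotvec"""
    st=st or manip.read_state()
    Rt=R.from_rotvec(st['tool_rot']).as_matrix()
    d=Rt.T@(np.array(target_pos)-st['tool_pos'])*1000
    c,s=np.cos(ux),np.sin(ux)
    G=np.array([[c,s,0],[s,-c,0],[0,0,-1]])
    rv=R.from_matrix(Rt.T@G).as_rotvec()
    return d.round(1),rv.round(4)
E
python3 - <<'E'
from h import *
st=manip.read_state(); Rt=R.from_rotvec(st['tool_rot']).as_matrix(); print(Rt.round(3))
print(np.arctan2(Rt[1,0],Rt[0,0]))
c=manip.camera_params('wrist'); print(Rt.T@(c['position']-st['tool_pos']), Rt.T@rot(c))
for a in (0,-0.067): print(rel([0.45,0.0,0.25],a))
# stage centre & mark
rgb,d,p=load('top0')
hh=d[150:260,270:380]
P=np.array([[*pt(p,d,u,v)] for v in range(150,260) for u in range(270,380)])
m=(P[:,2]>0.037)&(P[:,2]<0.043); q=P[m]; print('disc',m.sum(),q[:,:2].mean(0), q[:,:2].min(0),q[:,:2].max(0))
m=(P[:,2]>0.050)&(P[:,2]<0.06); q=P[m]; print('hub',m.sum(),q[:,:2].mean(0),(q[:,:2].min(0)+q[:,:2].max(0))/2,np.median(q[:,2]))
E
```

```text
[[ 0.958  0.286 -0.   ]
 [ 0.286 -0.958  0.001]
 [ 0.    -0.001 -1.   ]]
0.28978403742377373
[ 0.06659195  0.00124702 -0.15000471] [[ 5.54600308e-04  9.71397939e-01  2.37456809e-01]
 [ 9.99999719e-01 -6.58382422e-04  3.57754219e-04]
 [ 5.03859100e-04  2.37456544e-01 -9.71398032e-01]]
(array([ 431.2, -496.1,  -16.4]), array([-1.100e-03,  1.000e-04,  2.898e-01]))
(array([ 431.2, -496.1,  -16.4]), array([-1.100e-03,  2.000e-04,  3.568e-01]))
disc 1083 [ 0.47184221 -0.00981658] [ 0.4057353  -0.07583297] [0.53752641 0.0556838 ]
hub 179 [ 0.47543999 -0.00504056] [0.51066335 0.05126722] 0.05406937644372167
```

Run:
```python
from h import *
print(rel([0.40,-0.01,0.15],-0.067))
```

```text
(array([ 380.5, -500.7,   83.6]), array([-1.100e-03,  2.000e-04,  3.568e-01]))
```

Call:
{"fn": "apply_moves", "kwargs": {"plan": [[36, -47, 5, 0, 0, 0], [36, -47, 5, 0, 0, 0], [36, -47, 5, 0, 0, 0], [36, -47, 5, 0, 0, 0], [36, -47, 8, 0, 0, 0], [36, -47, 8, 0, 0, 0], [36, -47, 8, 0, 0, 0], [36, -47, 8, 0, 0, 0], [36, -47, 8, 0, 0, 0.178], [36, -47, 8, 0, 0, 0.178]], "gripper": 0.2}}

```text
time: 1.4
tool_pos: [0.3903, -0.0658, 0.1682]
tool_rot: [3.141, -0.02, 0.0]
force: [0.6, -1.2, -0.2]
gripper_width: 0.055
```

Run:
```python
from h import *
print(rel([0.40,-0.01,0.14],-0.067))
```

```text
(array([  9. , -55.9,  28.2]), array([ 0.0001, -0.0003,  0.0544]))
```

Call:
{"fn": "apply_moves", "kwargs": {"plan": [[0, 0, 0, 0, 0, 0], [5, -25, 13, 0, 0, 0.02], [5, -20, 13, 0, 0, 0.02], [0, 0, 0, 0, 0, 0], [0, 0, 0, 0, 0, 0]]}}

```text
time: 2.02
tool_pos: [0.4007, -0.0235, 0.1425]
tool_rot: [3.14, -0.074, -0.0]
force: [-0.1, -0.9, -0.3]
gripper_width: 0.0552
```

Run:
```python
from h import *
print(rel([0.40,-0.01,0.14],-0.067))
rgb,d,p=snap('wrist','wrist1')
print(p['position'])
cv2.imwrite('pics/wrist1c.png',cv2.resize(rgb[20:220,200:440,::-1],None,fx=3,fy=3,interpolation=cv2.INTER_CUBIC)[:600])
```

```text
(array([ -1.4, -13.5,   2.5]), array([0.0003, 0.0001, 0.02  ]))
[ 0.46762486 -0.02775222  0.29251488]
```

View pics/wrist1c.png

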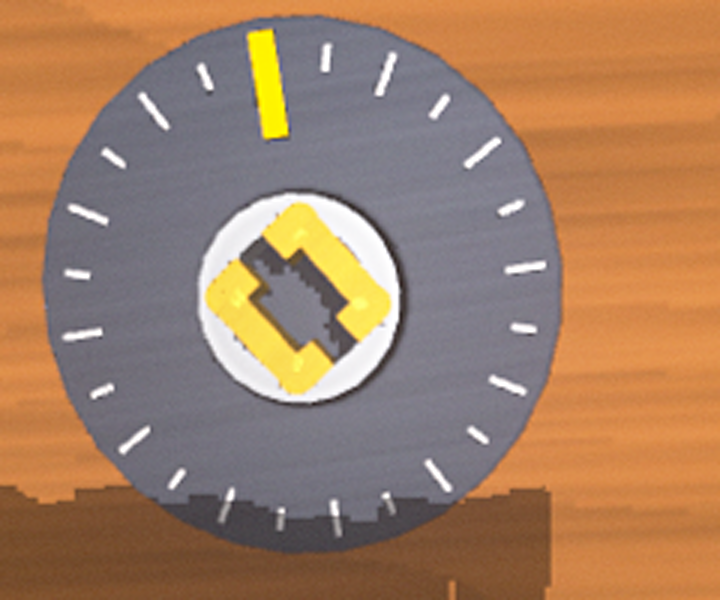

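Run:
```python
from h import *
rgb,d,p=load('wrist1')
hsv=cv2.cvtColor(np.ascontiguousarray(rgb[:,:,::-1]),cv2.COLOR_BGR2HSV).astype(int);H,S,V=hsv[...,0],hsv[...,1],hsv[...,2]
roi=np.zeros(H.shape,bool); roi[75:165,255:345]=True
br=roi&(H>18)&(H<32)&(S>120)&(V>150)
wh=roi&(S<40)&(V>190)
for n,m in (('brass',br),('hub',br|wh)):
    k,l,st,c=cv2.connectedComponentsWithStats(m.astype(np.uint8),connectivity=8)
    print(n,[s.tolist() for s in st[1:] if s[4]>30])
    ys,xs=np.nonzero(m & np.isin(l,[i for i in range(1,k) if st[i,4]>30]))
    W=np.array([onplane(p,x,y,0.055)[:2] for x,y in zip(xs,ys)])*1000
    hull=cv2.convexHull(W.astype(np.float32))
    print(cv2.minEnclosingCircle(hull),'minrect',cv2.minAreaRect(hull), 'ell',cv2.fitEllipse(hull))
# dark slot pixels on face: between brass rect
m=br
ys,xs=np.nonzero(m);hull=cv2.convexHull(np.stack([xs,ys],1))
mask=np.zeros(H.shape,np.uint8);cv2.fillConvexPoly(mask,hull,1)
dk=(mask>0)&~br
ys,xs=np.nonzero(dk);W=np.array([onplane(p,x,y,0.055)[:2] for x,y in zip(xs,ys)])*1000
w,v=np.linalg.eigh(np.cov(W.T));a=v[:,1];print('slot pca',W.mean(0),np.arctan2(a[1],a[0]),np.sqrt(w))
# mark, disc
ym=(H>22)&(H<32)&(S>180)&(V>150)&~br; k,l,st,c=cv2.connectedComponentsWithStats(ym.astype(np.uint8)); i=1+np.argmax(st[1:,4]);print('mark',c[i],onplane(p,*c[i],0.04))
# hub height from depth
P=[pt(p,d,x,y)[2] for y,x in zip(*np.nonzero(wh))];print('face z',np.median(P))
```

```text
brass [[288, 88, 42, 45, 683], [269, 107, 42, 44, 677]]
((472.0220031738281, -11.72844409942627), 21.972434997558594) minrect ((472.00982666015625, -11.537544250488281), (34.35586166381836, 34.19703674316406), 39.68076705932617) ell ((471.7513122558594, -11.712773323059082), (42.262386322021484, 43.24787139892578), 115.43247985839844)
hub [[266, 85, 67, 69, 2689]]
((471.95452880859375, -11.779498100280762), 24.48997688293457) minrect ((471.930419921875, -11.676959991455078), (48.20484161376953, 47.877220153808594), 87.3406982421875) ell ((471.97406005859375, -11.778132438659668), (48.473209381103516, 48.6155891418457), 6.940497875213623)
slot pca [472.23279472 -11.8951455 ] -2.4676612444157624 [5.82527305 8.70407825]
mark [288.91496599  47.60544218] [ 0.52384848 -0.00654454  0.04      ]
face z 0.05341171173872569
```

Run:
```python
from h import *
print(rel([0.45,0.24,0.17],-0.067))
```

```text
(array([  36.5, -265.6,  -27.4]), array([ 0.0002, -0.0004,  0.0192]))
```

Call:
{"fn": "apply_moves", "kwargs": {"plan": [[7, -52, -7, 0, 0, 0.02], [7, -52, -7, 0, 0, 0], [7, -52, -7, 0, 0, 0], [7, -52, -7, 0, 0, 0], [7, -52, 0, 0, 0, 0], [0, 0, 0, 0, 0, 0], [0, 0, 0, 0, 0, 0], [0, 0, 0, 0, 0, 0]]}}

```text
time: 3.08
tool_pos: [0.4523, 0.233, 0.1703]
tool_rot: [3.139, -0.109, -0.001]
force: [0.8, 0.3, -0.4]
gripper_width: 0.055
```

Run:
```python
from h import *
print(rel([0.45,0.24,0.17],-0.067))
rgb,d,p=snap('wrist','wrist2')
cv2.imwrite('pics/wrist2c.png',rgb[:,:,::-1])
hsv=cv2.cvtColor(np.ascontiguousarray(rgb[:,:,::-1]),cv2.COLOR_BGR2HSV).astype(int);H,S,V=hsv[...,0],hsv[...,1],hsv[...,2]
m=((H<6)|(H>174))&(S>180)&(V>100)
P=np.array([pt(p,d,x,y) for y,x in zip(*np.nonzero(m))]); print(len(P),np.percentile(P[:,2],[2,20,50,90]))
t=P[P[:,2]>np.percentile(P[:,2],90)-0.004]
zt=np.median(t[:,2]); ys,xs=np.nonzero(m);sel=P[:,2]>zt-0.003
W=np.array([onplane(p,x,y,0.092)[:2] for x,y in zip(xs[sel],ys[sel])])*1000
print(zt,cv2.minAreaRect(cv2.convexHull(W.astype(np.float32))))
```

```text
(array([-2.8, -6.9,  0.3]), array([ 0.0005,  0.0004, -0.0024]))
1349 [0.08909819 0.09006221 0.0907036  0.09165159]
0.09070359829944172 ((514.3291015625, 238.86634826660156), (16.611757278442383, 49.66072463989258), 86.05406188964844)
```

View pics/wrist2c.png

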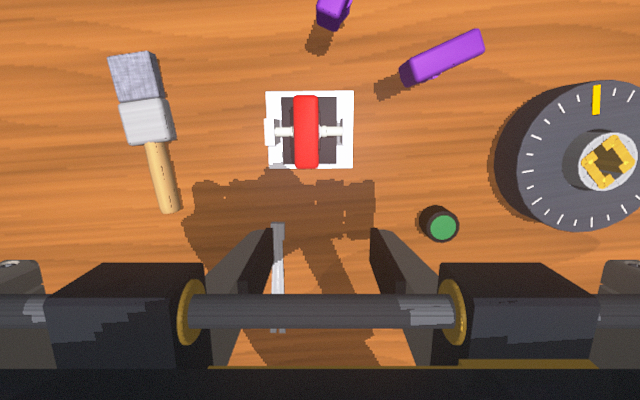

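Run:
```python
from h import *
print(rel([0.5143,0.239,0.074],-0.069))
```

```text
(array([ 61.4, -10.2,  96.3]), array([ 0.0003,  0.0002, -0.0006]))
```

Call:
{"fn": "apply_moves", "kwargs": {"plan": [[30, -4, 0, 0, 0, 0], [31, -5, 0, 0, 0, 0], [0, 0, 20, 0, 0, 0], [0, 0, 25, 0, 0, 0], [0, 0, 0, 0, 0, 0], [0, 0, 0, 0, 0, 0]]}}

```text
time: 3.88
tool_pos: [0.5143, 0.239, 0.126]
tool_rot: [-3.14, 0.108, -0.001]
force: [0.7, -1.0, 0.1]
gripper_width: 0.0551
```

Run:
```python
from h import *
print(rel([0.5143,0.239,0.074],-0.069), manip.read_state()['force'])
```

```text
(array([-0.1, -0. , 52. ]), array([-0.0002, -0.0005,  0.0003])) [ 0.71510323 -1.04492654  0.08253442]
```

Call:
{"fn": "apply_moves", "kwargs": {"plan": [[0, 0, 17, 0, 0, 0], [0, 0, 17, 0, 0, 0], [0, 0, 17, 0, 0, 0], [0, 0, 0, 0, 0, 0], [0, 0, 0, 0, 0, 0], [0, 0, 0, 0, 0, 0]]}}

```text
time: 4.62
tool_pos: [0.5144, 0.2396, 0.0747]
tool_rot: [-3.139, 0.107, -0.001]
force: [-0.1, 0.1, 0.8]
gripper_width: 0.0552
```

Call:
{"fn": "apply_moves", "kwargs": {"plan": [[0, 0, 0, 0, 0, 0], [0, 0, 0, 0, 0, 0], [0, 0, 0, 0, 0, 0], [0, 0, 0, 0, 0, 0], [0, 0, 0, 0, 0, 0]], "gripper": -1}}

```text
time: 5.25
tool_pos: [0.5141, 0.2394, 0.0743]
tool_rot: [-3.14, 0.107, -0.0]
force: [0.3, 0.3, 0.8]
gripper_width: 0.0184
```

Call:
{"fn": "apply_moves", "kwargs": {"plan": [[0, 0, -5, 0, 0, 0], [0, 0, -5, 0, 0, 0], [0, 0, -5, 0, 0, 0], [0, 0, -5, 0, 0, 0], [0, 0, -5, 0, 0, 0]]}}

```text
time: 5.88
tool_pos: [0.5144, 0.2394, 0.1001]
tool_rot: [-3.14, 0.107, -0.001]
force: [-0.5, 0.1, -2.1]
gripper_width: 0.0179
```

Call:
{"fn": "apply_moves", "kwargs": {"plan": [[0, 0, -13, 0, 0, 0], [0, 0, -15, 0, 0, 0], [0, 0, -15, 0, 0, 0], [0, 0, -15, 0, 0, 0], [0, 0, -15, 0, 0, 0], [0, 0, 0, 0, 0, 0], [0, 0, 0, 0, 0, 0], [0, 0, 0, 0, 0, 0]]}}

```text
time: 6.88
tool_pos: [0.5136, 0.2392, 0.1716]
tool_rot: [3.139, -0.107, -0.002]
force: [0.9, -0.3, -2.2]
gripper_width: 0.0178
```

Run:
```python
from h import *
print(manip.read_state()['force'],manip.read_state()['tool_pos'])
rgb,d,p=snap('side','side3')
st=manip.read_state();print(proj(p,st['tool_pos']),proj(p,st['tool_pos']-[0,0,.068]))
cv2.imwrite('pics/side3c.png',cv2.resize(rgb[180:380,180:400,::-1],None,fx=3,fy=3,interpolation=cv2.INTER_CUBIC))
```

```text
[ 0.93725698 -0.29021174 -2.22929385] [0.51358443 0.23916371 0.17158657]
(np.float64(270.3755052955703), np.float64(261.1055624726142)) (np.float64(273.27201550165887), np.float64(281.8109081832456))
```

View pics/side3c.png

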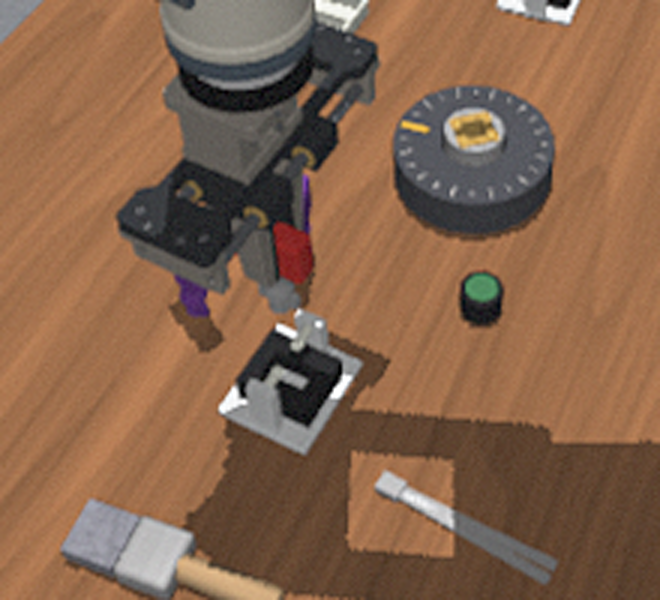

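Run:
```python
from h import *
print(rel([0.472,-0.0118,0.168],0.69))
```

```text
(array([-24.4, 253.2,   3.8]), array([ 2.00e-04,  1.30e-03, -7.58e-01]))
```

Call:
{"fn": "apply_moves", "kwargs": {"plan": [[-5, 51, 0, 0, 0, 0], [-5, 51, 0, 0, 0, 0], [-5, 51, 0, 0, 0, 0], [-5, 51, 0, 0, 0, 0], [-5, 49, 3, 0, 0, 0], [0, 0, 0, 0, 0, -0.16], [0, 0, 0, 0, 0, -0.16], [0, 0, 0, 0, 0, -0.16], [0, 0, 0, 0, 0, -0.16], [0, 0, 0, 0, 0, -0.12]]}}

```text
time: 8.18
tool_pos: [0.4716, -0.0114, 0.1689]
tool_rot: [-2.953, -1.072, 0.001]
force: [0.3, 0.6, -2.0]
gripper_width: 0.0175
```

Call:
{"fn": "apply_moves", "kwargs": {"plan": [[0, 0, 0, 0, 0, 0], [0, 0, 0, 0, 0, 0], [0, 0, 0, 0, 0, 0]]}}

```text
time: 8.55
tool_pos: [0.4718, -0.0114, 0.1692]
tool_rot: [-2.956, -1.063, 0.0]
force: [0.5, -0.1, -2.3]
gripper_width: 0.0179
```

Run:
```python
from h import *
print(rel([0.472,-0.0118,0.168],0.69),manip.read_state()['force'])
rgb,d,p=snap('wrist','wrist4');snap('side','side4')
a=rgb[100:400,120:520,::-1]
cv2.imwrite('pics/wrist4c.png',cv2.resize(a,None,fx=2,fy=2,interpolation=cv2.INTER_CUBIC))
rgb,d,p=load('side4')
cv2.imwrite('pics/side4c.png',cv2.resize(rgb[130:270,260:420,::-1],None,fx=4,fy=4,interpolation=cv2.INTER_CUBIC))
st=manip.read_state();print(proj(p,st['tool_pos']),proj(p,st['tool_pos']-[0,0,.068]),proj(p,[.472,-.0118,.055]))
```

```text
(array([-0.1,  0.5,  1.2]), array([-0.0001,  0.0001,  0.0005])) [ 0.50288036 -0.13282635 -2.26688078]
(np.float64(338.98222210102426), np.float64(188.16474834994293)) (np.float64(338.19235825049157), np.float64(209.19040365462024)) (np.float64(337.6954556341694), np.float64(222.2561992474251))
```

View pics/wrist4c.png

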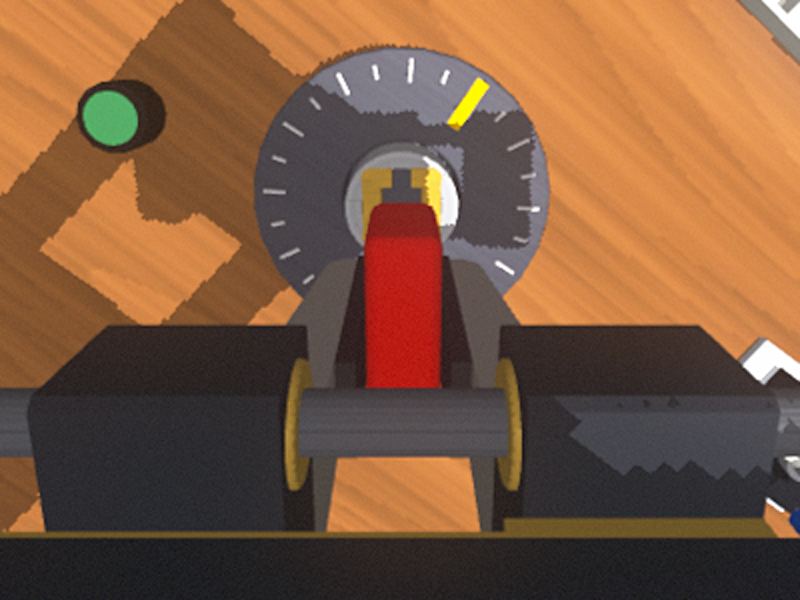

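View pics/side4c.png

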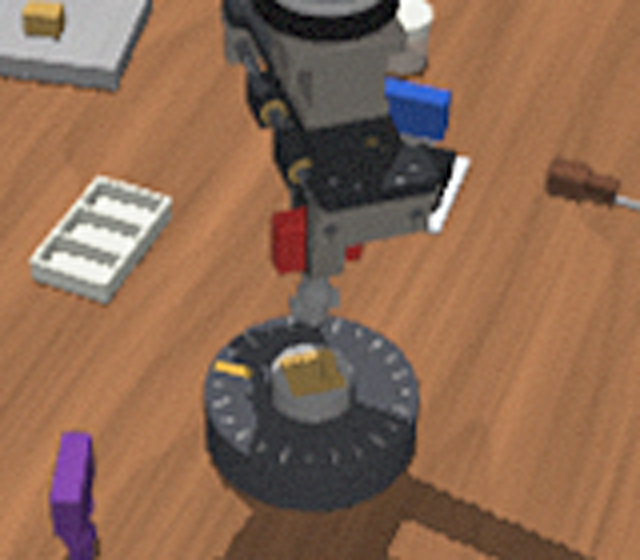

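Call:
{"fn": "apply_moves", "kwargs": {"plan": [[0, 0.4, 11, 0, 0, 0], [0, 0, 11, 0, 0, 0], [0, 0, 11, 0, 0, 0], [0, 0, 9, 0, 0, 0], [0, 0, 0, 0, 0, 0], [0, 0, 0, 0, 0, 0]]}}

```text
time: 9.4
tool_pos: [0.4723, -0.0117, 0.1274]
tool_rot: [2.955, 1.065, 0.0]
force: [-0.4, 0.5, -1.8]
gripper_width: 0.018
```

Call:
{"fn": "apply_moves", "kwargs": {"plan": [[0, 0, 3, 0, 0, 0], [0, 0, 3, 0, 0, 0], [0, 0, 2, 0, 0, 0], [0, 0, 0, 0, 0, 0], [0, 0, 0, 0, 0, 0]]}}

```text
time: 10.02
tool_pos: [0.4721, -0.0117, 0.1193]
tool_rot: [-2.955, -1.065, 0.0]
force: [-0.9, -0.2, -1.4]
gripper_width: 0.0179
```

Call:
{"fn": "apply_moves", "kwargs": {"plan": [[0, 0, 2, 0, 0, 0], [0, 0, 2, 0, 0, 0], [0, 0, 2, 0, 0, 0], [0, 0, 2, 0, 0, 0], [0, 0, 0, 0, 0, 0], [0, 0, 0, 0, 0, 0]]}}

```text
time: 10.78
tool_pos: [0.472, -0.0117, 0.1112]
tool_rot: [-2.955, -1.065, 0.0]
force: [-0.5, -0.3, -2.1]
gripper_width: 0.0179
```

Call:
{"fn": "apply_moves", "kwargs": {"plan": [[0, 0, 2, 0, 0, 0], [0, 0, 2, 0, 0, 0], [0, 0, 2, 0, 0, 0], [0, 0, 2, 0, 0, 0], [0, 0, 0, 0, 0, 0], [0, 0, 0, 0, 0, 0]]}}

```text
time: 11.52
tool_pos: [0.472, -0.0117, 0.1032]
tool_rot: [-2.955, -1.065, 0.0]
force: [-0.6, 0.8, -1.6]
gripper_width: 0.0179
```

Call:
{"fn": "apply_moves", "kwargs": {"plan": [[0, 0, 2, 0, 0, 0], [0, 0, 2, 0, 0, 0], [0, 0, 2, 0, 0, 0], [0, 0, 0, 0, 0, 0], [0, 0, 0, 0, 0, 0]]}}

```text
time: 12.15
tool_pos: [0.4723, -0.0117, 0.0974]
tool_rot: [2.955, 1.065, 0.001]
force: [0.1, 0.4, 5.6]
gripper_width: 0.0178
```

Call:
{"fn": "apply_moves", "kwargs": {"plan": [[0, 0, 2, 0, 0, 0], [0, 0, 2, 0, 0, 0], [0, 0, 1, 0, 0, 0], [0, 0, 0, 0, 0, 0], [0, 0, 0, 0, 0, 0]]}}

```text
time: 12.78
tool_pos: [0.473, -0.0117, 0.0938]
tool_rot: [2.955, 1.065, 0.003]
force: [-4.5, 0.5, 23.4]
gripper_width: 0.0177
```

Call:
{"fn": "apply_moves", "kwargs": {"plan": [[0, 0, -0.5, 0, 0, 0], [0, 0, 0, 0, 0, 0], [0, 0, 0, 0, 0, 0]]}}

```text
time: 13.15
tool_pos: [0.4728, -0.0117, 0.0939]
tool_rot: [2.955, 1.065, 0.002]
force: [-4.7, -0.3, 18.4]
gripper_width: 0.018
```

Run:
```python
from h import *
st=manip.read_state();print(st['tool_pos'],st['force'],st['gripper_width'],R.from_rotvec(st['tool_rot']).as_matrix()[:,2])
for n in('side','wrist'): snap(n,n+'9')
rgb,d,p=load('side9')
a=cv2.resize(rgb[140:280,260:420,::-1],None,fx=4,fy=4,interpolation=cv2.INTER_CUBIC)
cv2.imwrite('pics/side9c.png',a)
rgb,d,p=load('wrist9');cv2.imwrite('pics/wrist9c.png',cv2.resize(rgb[60:320,180:460,::-1],None,fx=2,fy=2))
hsv=cv2.cvtColor(np.ascontiguousarray(rgb[:,:,::-1]),cv2.COLOR_BGR2HSV).astype(int);H,S,V=hsv[...,0],hsv[...,1],hsv[...,2]
for n,f in (('now','wrist9'),('before','wrist4')):
    rgb,d,p=load(f);hsv=cv2.cvtColor(np.ascontiguousarray(rgb[:,:,::-1]),cv2.COLOR_BGR2HSV).astype(int);H,S,V=hsv[...,0],hsv[...,1],hsv[...,2]
    m=((H<6)|(H>174))&(S>180)&(V>150);P=np.array([pt(p,d,x,y) for y,x in zip(*np.nonzero(m))]);print(n,'handle top z',np.percentile(P[:,2],[50,90,97]))
    w=(S<45)&(V>170);w[:60]=0;w[240:]=0;w[:,:290]=0;w[:,360:]=0
    P=np.array([pt(p,d,x,y) for y,x in zip(*np.nonzero(w))]);P=P[np.hypot(P[:,0]-.472,P[:,1]+.0118)<.025] if len(P) else P
    print('white face z',len(P),np.percentile(P[:,2],[10,50,90]) if len(P) else None)
```

```text
[ 0.47275651 -0.01169699  0.09389677] [-4.70589239 -0.27788114 18.40536195] 0.018049880432429135 [ 1.38299603e-03 -6.25822515e-05 -9.99999042e-01]
now handle top z [0.10913595 0.1099629  0.11035887]
white face z 43 [0.04460426 0.04562494 0.04598873]
before handle top z [0.18444766 0.18528227 0.18564389]
white face z 220 [0.05244507 0.05334794 0.05417236]
```

View pics/side9c.png

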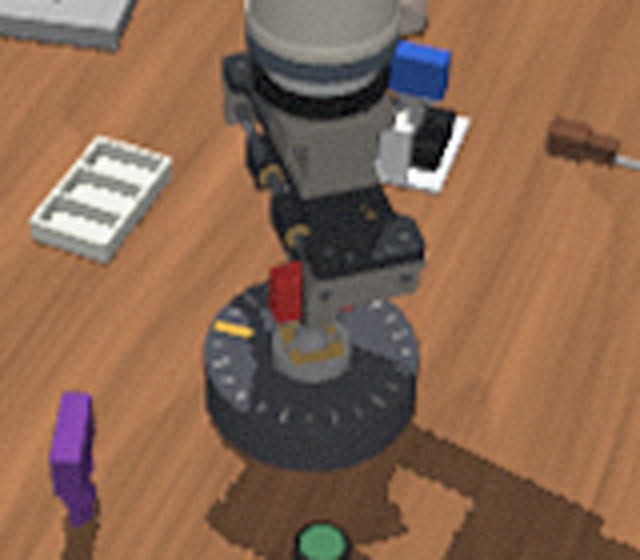

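View pics/wrist9c.png

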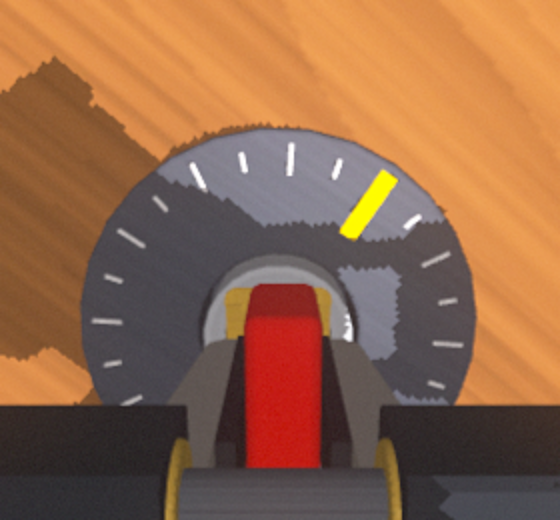

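Run:
```python
from workcell import manip
manip.job_done(); s=manip.read_state(); print(s['time'],s['tool_pos'],s['force'],s['gripper_width'])
```

```text
the job is handed in; nothing more can be done
the job is handed in; nothing more can be done
```

The key is fully home in the hub and holding it down at its stop. I handed the job in at about 13 s of the 64 s allowed; no verdict is reported.

I pulled the red key straight up about 97 mm out of its stand. I read the slot direction from the wrist camera (about 0.69 rad in the world frame) and turned the key to match. The bar slipped in on the first push, with no contact force until the collar landed, and I then pressed on to the stop.

**Last checks before handing in:**
- **Hub:** its face dropped 7.7 mm, from 53.3 to 45.6 mm by wrist depth. The upward force was 18 N, so it is at the stop.
- **Key depth:** the tip is about 21.6 mm below the face, and the key has not slipped in the fingers.
- **Alignment:** the tool is within 0.002 rad of vertical and the TCP is about 1 mm off the hub axis.
- **Grip:** the fingers are closed on the handle at 18 mm.
- **Bystanders:** the blue tool and the other bystanders visible in the last side crop (tray, graver) look unmoved. I did not take a final overall picture of the bench.

**Small disagreements:**
- The camera read the unpressed hub face 1.6 mm low, 53.4 mm against the listed 55 mm. That is within the stated calibration.
- About 4.7 N of sideways force remained along x while pressing.

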